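# Clean the thread of a nut blank with a tap

## Task

Run the thread-cleaning tap down the blind threaded hole of the nut blank in the vise by turning its bar wrench clockwise (seen from above): half a turn forward, a quarter turn back to clear it, another half turn forward and a quarter back, coming to rest for a moment at every reversal, and then forward until you feel the tap come up solid against the bottom of the hole. Do not force it once it is down, or it will snap; finish with the wrench let go and nothing else on the bench disturbed.

Things in the scene. Friction and masses are not known exactly. Their poses are not given: they have to be found in the camera images.
- wrench: Bar tap wrench carrying the tap: level steel bar, 11 mm diameter, 176 mm long over all, dark hub (50 x 26 mm, 26 mm high) in the middle, sleeves 17 mm thick and 28 mm long on its ends (red on one, black on the other; bare bar 25 to 60 mm from the axis). Origin on the upright tap axis at mid-height of the bar; x runs along the bar to the red end, z up. At the start the bar points any way.
- red_end (a point): Tip of the bar at the red sleeve, on the bar's centre line, 88 mm from the tap axis. The wrench turns only about the tap axis and screws down 8 mm a full turn clockwise seen from above (up again when turned back). Turning meets a steady drag of about 0.35 N m (5 N at 70 mm from the axis) both ways, and the wrench stays where it is left.
- tap_neck (a point): Point of the tap axis on the tap's plain neck, 20 mm below the bar's centre line; it turns with the tap. The tap reaches the bottom of the hole 0.92 to 1.22 turns forward of the start, different each time, too fine to tell from heights. It turns no further there: the bar then only twists its shank, 20 N m per radian; over 1.5 N m in all (21 N at 70 mm from the axis) snaps the tap.
- nut_top (a point): Centre of the top face of the round brass nut blank (50 mm diameter) clamped in the red bench vise; on the tap axis, 130 mm above the bench, 52 to 55 mm below the bar's centre line at the start. The vise jaws (115 mm wide) end 25 mm below this point and no part of the vise is higher. Vise and blank do not move.
- oil_mid (a point): Bystander: centre of a yellow oil bottle, 48 mm diameter, 130 mm tall, standing loose on the bench.
- spare_mid (a point): Bystander: centre of a loose spare brass ring-shaped blank, 50 mm diameter, 45 mm tall, on the bench.
- spanner_grip (a point): Bystander: handle of a loose steel spanner, 180 mm long, lying flat on the bench.

How it is judged (in metres and radians):
On the way, in this order (a step that is already met when the one before it is completed fails the run):
1. half a turn forward from the start (0.40 to 0.64 turn), and at rest there (distance of wrench from where it was at the start of the episode between 0.0032 and 0.0051 m and angular speed of wrench below 0.2 rad/s), for 0.2 s.
2. a quarter turn back (0.11 to 0.37 turn from the start), and at rest there (distance of wrench from where it was at the start of the episode between 0.0009 and 0.00295 m and angular speed of wrench below 0.2 rad/s), for 0.2 s.
3. half a turn forward again (0.64 to 0.89 turn from the start), and at rest there (distance of wrench from where it was at the start of the episode between 0.0051 and 0.0071 m and angular speed of wrench below 0.2 rad/s), for 0.2 s.
4. a quarter turn back again (0.37 to 0.62 turn from the start), and at rest there (distance of wrench from where it was at the start of the episode between 0.00295 and 0.00495 m and angular speed of wrench below 0.2 rad/s), for 0.2 s.
At the end, for the whole second after the job is handed in: The tap has come up against the bottom of the hole (bar within a fiftieth of a turn, 0.16 mm of height, of bottoming) and the wrench is at rest (height (world z) of wrench below 0.175382 m and angular speed of wrench below 0.1 rad/s); the robot touches nothing.
It fails at once if the tap is forced and snaps: the bar twisted more than 0.075 rad against it (1.5 N m) (angle between the x axis of wrench and the x axis of tap_neck, either way round above 0.075 rad).
It fails at once if the oil bottle is shoved more than 25 mm or tipped (distance of oil_mid from where it was at the start of the episode above 0.025 m).
It fails at once if the spare blank is shoved more than 25 mm or tipped (distance of spare_mid from where it was at the start of the episode above 0.025 m).
It fails at once if the spanner is shoved more than 25 mm (distance of spanner_grip from where it was at the start of the episode above 0.025 m).
It also fails if it takes over 69 s, if anything falls off the work surface, if the arm or the gripper's body presses on something with over 40 N, if the wrist force passes 120 N, or if a joint passes its speed limit or range.

## Robot

A 6-joint arm with a two-finger parallel gripper is mounted at the origin on the work surface. World frame = base frame: x ahead of the robot, y to its left, z up, the work surface at z = 0. Lengths are in mm, angles in rad, forces in N, time in s.
With the tool pointing down it reaches from about 325 to 900 mm from the base axis. Payload 3.5 kg.
Tool frame: the origin (TCP) lies at the very end of the fingers, on their centre line; the grasp point (between the pads) lies 19 mm behind it; y points along the fingers, x is the direction in which the jaws open and shut, and the axes are right-handed (so a half turn about y gives the same grasp; the last joint's range is limited). The gripper opens to 85 mm and grips with 20 to 120 N. Pads are 22 mm wide; open, the fingers measure 114 mm over their backs; the gripper's body (76 mm by 85 mm) begins 54 mm behind the grasp point. The pads swing forward as they close: fully open they stand 13 mm farther back than shut.
Start: joints at [1.036, 0.276, -0.026, 1.268, 0, 1.467], TCP at [261.572, 567.628, 231.313] pointing down, gripper open.
Joint ranges: [-3.12, 3.12], [-0.85, 1.88], [-1.08, 1.24], [-1.95, 2.15], [-1.57, 1.53], [-3.14, 3.14]. Speed limits (rad/s): [2.57, 2.57, 3.14, 3.14, 3.14, 3.14].

## Interface

Orientations are given as a 3x3 rotation matrix whose columns are the frame's x, y, z axes.
In Python, from station import env gives the robot as it stands.
- The arm moves only by the tool arm_command, never from a script. Its argument "plan" is a list of rows, each an object of numbers: "tx", "ty", "tz": the shift along the world's x, y, z in mm; "turn": the turn about the world's z in rad; "grip": the finger opening in mm, from 0 to 85.4. A call has 1 to 12 rows; each row is the pose to reach, as a shift and turn from the pose commanded when the call began; what a row does not reach only later rows make up. A row lasts 1/10 s, in which the tool goes at most 50 mm and 8.59 degrees, less where a joint would pass 70% of its speed; a pose out of reach is approached as far as the arm can. A call with a gripper value outside its range is refused whole. The fingers move at their own pace and stop on an object; the grip force is fixed at half the most. Time passes only in rows, so rows that repeat a pose let the fingers close. It gives the time, the measured TCP pose, the force and the opening at its end, in the units of the state.
- env.sense(): the state, without advancing time (a new reading comes with each control period).
- env.capture(name): name is "side" or "top" or "wrist"; returns a dict with "img" (420x560x3 uint8, red, green, blue), "z_map" (420x560 float32, mm along the optical axis (not along the pixel's ray), 0 where there is no reading), "camera_matrix" (3x3 intrinsics, pixels), "k1" (the pictures are not rectified: a ray, as slopes to the right and down, at radius r is drawn at 1 + k1 r^2 times it, then the intrinsics apply), "view" (4x4, takes a point from world to camera coordinates); the wrist camera has in their place "T_tool_cam" (4x4, takes a point from camera to tool coordinates, whose origin is the TCP and whose axes are the tool frame's). Camera axes: x right, y up, looking along -z (the intrinsics and any distortion apply to the point x, -y, -z); pixel columns grow to the right and rows downward; lengths in mm; the calibration is good to about 2 mm. A picture is of the moment at which its call begins: read the wrist's pose just before it.
- env.job_done(): hands the job in, once; it reports no verdict.
The state is a dict: "t": time; "qpos": joint angles; "qd": joint speeds; "effort": joint torques, N m; "tool_pos": TCP position; "eef_rot": TCP orientation; "force": force on the tool from outside, world axes, zero at the start; "ft_torque": the same for the moment, N m; "finger_gap": finger opening in mm.
Only numpy, scipy, OpenCV 4.12 (cv2) and the standard library are available. Lean on these libraries where they do the work, as an engineer would, in place of code of your own. Each camera call takes 0.05 s, during which the arm holds its last target.

## Working session

There is one attempt and no reset: what is moved stays moved. The work goes in short steps, Python scripts to look and compute and a tool call to move; the robot and the scene stay as the last step left them, time stands still between calls to the robot, and variables do not carry over. Pictures are saved under pics/ and viewed, and the job is handed in when it is done.

Besides the shell and the picture viewer there is one more tool, called after "Emit:" as name([rows], argument=value, ...), one row to a line, values as JSON. arm_command: Moves the arm, as the interface text tells. Its arguments: {"type":"object","properties":{"plan":{"type":"array"}},"required":["plan"]}

```bash
mkdir -p pics; ls; cat > h.py <<'E'
from station import env
import numpy as np, cv2
def cap(n):
    s=env.sense(); c=env.capture(n); 
    return s,c
def camT(s,c):
    if 'view' in c: return np.linalg.inv(np.array(c['view']))
    T=np.eye(4);T[:3,:3]=np.array(s['eef_rot']);T[:3,3]=s['tool_pos']
    return T@np.array(c['T_tool_cam'])
def ray(s,c,u,v):
    K=np.array(c['camera_matrix']);k=float(c['k1'])
    p=cv2.undistortPoints(np.array([[[u,v]]],float),K,np.array([k,0,0,0.]))[0,0]
    T=camT(s,c); d=T[:3,:3]@np.array([p[0],-p[1],-1]); return T[:3,3],d
def plane(s,c,u,v,z):
    o,d=ray(s,c,u,v); return o+d*(z-o[2])/d[2]
def depth(s,c,u,v):
    o,d=ray(s,c,u,v); return o+d*float(c['z_map'][int(v),int(u)])
def save(c,n): cv2.imwrite('pics/'+n,cv2.cvtColor(c['img'],cv2.COLOR_RGB2BGR))
E
python3 - <<'E'
from h import *
s=env.sense();print(s)
for n in ['side','top','wrist']:
    s,c=cap(n);save(c,n+'0.png');print(n,c['k1'],camT(s,c)[:3].round(2))
E
```

```text
pics
{'t': 0.0, 'qpos': array([ 1.03559258e+00,  2.77180491e-01, -2.78810239e-02,  1.26801505e+00,
        4.26835283e-06,  1.46743515e+00]), 'qd': array([-4.56690511e-05,  1.18650919e-04,  1.24638464e-03, -3.02661944e-04,
       -1.07510648e-03, -3.71755802e-04]), 'effort': array([-3.90817449e-04, -4.45508337e+01,  2.95203924e+01,  1.64912862e-02,
       -1.84187029e-04,  2.45100622e-06]), 'tool_pos': array([261.17526733, 566.95245667, 230.13015853]), 'eef_rot': array([[ 4.18543608e-01, -1.16662838e-03, -9.08195952e-01],
       [ 9.08193870e-01, -1.95920057e-03,  4.18545165e-01],
       [-2.26762470e-03, -9.99997400e-01,  2.39513867e-04]]), 'force': array([-0.11008396, -0.51077155,  0.76934628]), 'ft_torque': array([-0.01388934, -0.02060291, -0.03290699]), 'finger_gap': 85.52593473459685}
side -0.07115115900964959 [[ 1.0000e+00  6.0000e-02 -7.0000e-02  5.8077e+02]
 [-9.0000e-02  7.4000e-01 -6.6000e-01 -4.4673e+02]
 [ 1.0000e-02  6.7000e-01  7.4000e-01  7.4277e+02]]
top -0.1553615394884181 [[-1.00000e-02  9.90000e-01 -1.20000e-01  5.05990e+02]
 [-1.00000e+00 -1.00000e-02  1.00000e-02  8.25400e+01]
 [ 1.00000e-02  1.20000e-01  9.90000e-01  1.04109e+03]]
wrist -0.016040906294423597 [[ 4.2000e-01 -8.6000e-01 -2.8000e-01  1.8755e+02]
 [ 9.1000e-01  4.0000e-01  1.3000e-01  6.0129e+02]
 [-0.0000e+00 -3.1000e-01  9.5000e-01  3.7260e+02]]
```

View pics/top0.png

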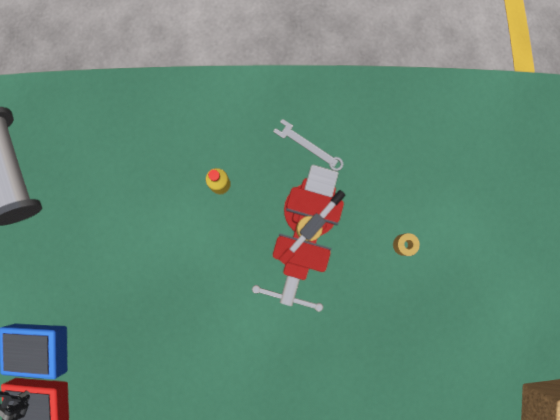

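View pics/side0.png

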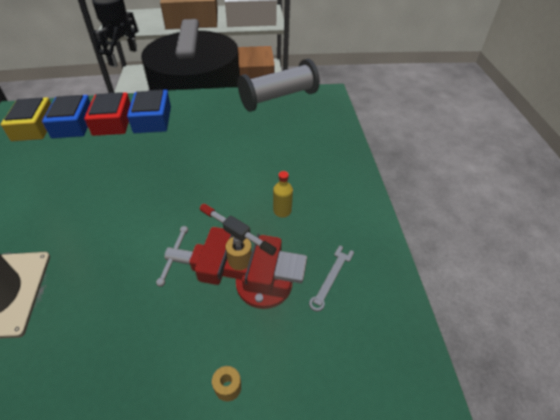

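View pics/wrist0.png

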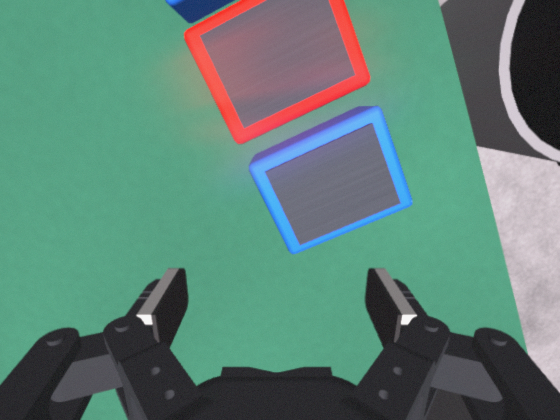

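```bash
python3 - <<'E'
from h import *
s,c=cap('top')
im=c['img'].astype(int);z=c['z_map']
T=camT(s,c)
# 3D of all pixels in ROI
def pts(s,c,u0,u1,v0,v1):
    K=np.array(c['camera_matrix']);k=float(c['k1']);uu,vv=np.meshgrid(np.arange(u0,u1),np.arange(v0,v1))
    p=cv2.undistortPoints(np.stack([uu,vv],-1).reshape(-1,1,2).astype(float),K,np.array([k,0,0,0.]))[:,0]
    T=camT(s,c);d=np.c_[p[:,0],-p[:,1],-np.ones(len(p))]*c['z_map'][v0:v1,u0:u1].reshape(-1,1)
    return (d@T[:3,:3].T+T[:3,3]).reshape(v1-v0,u1-u0,3),uu,vv
for n,roi in [('top',(270,360,180,270)),('side',(190,290,195,270))]:
    s,c=cap(n);P,uu,vv=pts(s,c,*roi)
    m=(P[...,2]>165)&(P[...,2]<210)
    q=P[m];im=c['img'][roi[2]:roi[3],roi[0]:roi[1]][m].astype(int)
    print(n,len(q),q.mean(0),np.percentile(q[:,2],[5,50,95]))
    xy=q[:,:2];rect=cv2.minAreaRect(xy.astype(np.float32));print(rect)
    cc=xy-xy.mean(0);w,V=np.linalg.eigh(cc.T@cc);print('dir',V[:,1],np.degrees(np.arctan2(V[1,1],V[0,1])))
    t=cc@V[:,1];print('ext',t.min(),t.max(), 'mid',xy.mean(0)+V[:,1]*(t.min()+t.max())/2)
    h=q[:,2]>190;hub=q[h];print('hub',len(hub),cv2.minAreaRect(hub[:,:2].astype(np.float32)),hub.mean(0))
    red=(im[:,0]>110)&(im[:,1]<60);print('red',red.sum(),q[red].mean(0) if red.any() else '')
# bystanders
s,c=cap('top')
for nm,u,v,zz in [('oil',216,177,130),('spare',408,244,45),('spanner',310,145,5),('nut',303,234,130)]:
    print(nm,plane(s,c,u,v,zz),depth(s,c,u,v))
E
```

```text
top 830 [550.2817819    1.19972019 190.16687725] [183.5125565  190.1563403  196.28145595]
((550.8416137695312, 0.33249664306640625), (26.203916549682617, 173.0806121826172), 48.48313903808594)
dir [-0.74427047  0.66787833] 138.09647601327896
ext -87.51330017180021 85.59610524326256 mid [550.99523768   0.55949372]
hub 425 ((550.9134521484375, 0.2681427001953125), (25.942138671875, 171.61245727539062), 47.90936279296875) [549.00666563   1.89931514 193.62921597]
red 120 [500.12099879  46.0386678  188.41842771]
side 892 [556.95982102  -7.43428773 189.21478997] [179.40939349 189.18678364 196.40121438]
((553.8203735351562, -1.5931320190429688), (26.40480613708496, 176.3219451904297), 48.86702346801758)
dir [-0.74680845  0.6650392 ] 138.31466729960894
ext -81.90727207298555 94.39799561131282 mid [552.29573206  -3.28087735]
hub 402 ((553.3695068359375, -0.926544189453125), (25.993927001953125, 173.6097412109375), 48.86701583862305) [558.41629577  -6.60614749 193.94504166]
red 71 [498.3828672   46.68370614 189.66859506]
oil [655.84749507 188.1820158  130.        ] [656.06597607 188.33602379 128.67174348]
spare [ 517.58142784 -224.9751008    45.        ] [ 518.02874083 -236.83726528    6.57705398]
spanner [750.14691513 -14.98530863   5.        ] [749.64405393 -14.78444396   7.13386791]
nut [539.5274822   14.12003576 130.        ] [537.17865505  18.91144167 193.79967824]
```

Emit:
arm_command([
  {"tx":20,"ty":-35,"tz":10,"turn":0.13},
  {"tx":45,"ty":-75,"tz":20,"turn":0.26},
  {"tx":65,"ty":-115,"tz":30,"turn":0.39},
  {"tx":85,"ty":-155,"tz":30,"turn":0.52},
  {"tx":105,"ty":-195,"tz":30,"turn":0.65},
  {"tx":125,"ty":-235,"tz":30,"turn":0.78},
  {"tx":145,"ty":-275,"tz":30,"turn":0.91},
  {"tx":165,"ty":-315,"tz":30,"turn":1.04},
  {"tx":185,"ty":-355,"tz":30,"turn":1.17},
  {"tx":205,"ty":-395,"tz":30,"turn":1.3},
  {"tx":220,"ty":-430,"tz":30,"turn":1.43},
  {"tx":235,"ty":-460,"tz":30,"turn":1.56},
])

```text
invalid input
```

Emit:
arm_command([
  {"tx":20,"ty":-35,"tz":10,"turn":0.13,"grip":85},
  {"tx":45,"ty":-75,"tz":20,"turn":0.26,"grip":85},
  {"tx":65,"ty":-115,"tz":30,"turn":0.39,"grip":85},
  {"tx":85,"ty":-155,"tz":30,"turn":0.52,"grip":85},
  {"tx":105,"ty":-195,"tz":30,"turn":0.65,"grip":85},
  {"tx":125,"ty":-235,"tz":30,"turn":0.78,"grip":85},
  {"tx":145,"ty":-275,"tz":30,"turn":0.91,"grip":85},
  {"tx":165,"ty":-315,"tz":30,"turn":1.04,"grip":85},
  {"tx":185,"ty":-355,"tz":30,"turn":1.17,"grip":85},
  {"tx":205,"ty":-395,"tz":30,"turn":1.3,"grip":85},
  {"tx":220,"ty":-430,"tz":30,"turn":1.43,"grip":85},
  {"tx":235,"ty":-460,"tz":30,"turn":1.56,"grip":85},
])

```text
t: 1.55
tool_pos: [497.1, 105.6, 261.5]
eef_rot: [[-0.905, 0.0, -0.425], [0.425, -0.0, -0.905], [-0.0, -1.0, -0.0]]
force: [0.5, 1.0, -0.4]
finger_gap: 85.0
```

Emit:
arm_command([
  {"tx":6,"ty":-11,"tz":0,"turn":0.13,"grip":85},
  {"tx":12,"ty":-22,"tz":0,"turn":0.26,"grip":85},
  {"tx":18,"ty":-33,"tz":0,"turn":0.39,"grip":85},
  {"tx":24,"ty":-44,"tz":0,"turn":0.52,"grip":85},
  {"tx":30,"ty":-55,"tz":0,"turn":0.65,"grip":85},
  {"tx":36,"ty":-66,"tz":0,"turn":0.78,"grip":85},
  {"tx":42,"ty":-77,"tz":0,"turn":0.91,"grip":85},
  {"tx":48,"ty":-88,"tz":0,"turn":1.04,"grip":85},
  {"tx":55,"ty":-99,"tz":0,"turn":1.17,"grip":85},
  {"tx":55,"ty":-107.6,"tz":0,"turn":1.284,"grip":85},
  {"tx":55,"ty":-107.6,"tz":0,"turn":1.284,"grip":85},
  {"tx":55,"ty":-107.6,"tz":0,"turn":1.284,"grip":85},
])

```text
t: 2.75
tool_pos: [551.4, 0.1, 261.3]
eef_rot: [[-0.669, -0.0, 0.744], [-0.744, 0.0, -0.669], [-0.0, -1.0, -0.0]]
force: [-0.1, -0.2, -0.1]
finger_gap: 85.1
```

```bash
python3 - <<'E'
from h import *
s,c=cap('wrist');save(c,'wrist1.png');print(s['tool_pos'],s['qpos'],s['eef_rot'][:,0],s['force'],s['ft_torque'])
E
```

```text
[5.51445305e+02 1.11029598e-01 2.61305907e+02] [-1.17185196e-01  1.31673677e-01 -1.41732806e-01  1.29755950e+00
  2.87415311e-04 -2.52657881e+00] [-6.68506719e-01 -7.43706090e-01 -1.36863973e-04] [-0.12158987 -0.19672973 -0.12885977] [-0.01978651  0.00676897 -0.01919548]
```

View pics/wrist1.png

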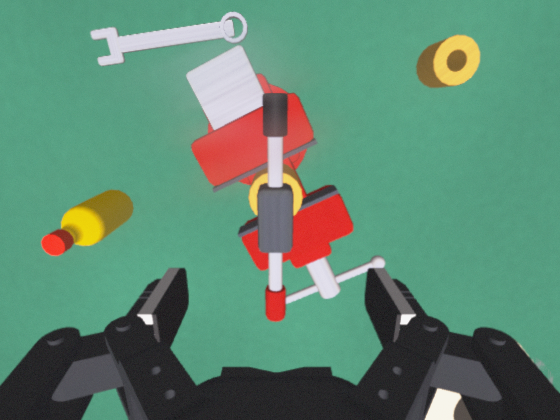

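```bash
python3 - <<'E'
from h import *
s,c=cap('wrist')
im=c['img'].astype(int)
K=np.array(c['camera_matrix']);k=float(c['k1']);uu,vv=np.meshgrid(np.arange(560),np.arange(420))
p=cv2.undistortPoints(np.stack([uu,vv],-1).reshape(-1,1,2).astype(float),K,np.array([k,0,0,0.]))[:,0]
T=camT(s,c);d=np.c_[p[:,0],-p[:,1],-np.ones(len(p))]*c['z_map'].reshape(-1,1)
P=(d@T[:3,:3].T+T[:3,3]).reshape(420,560,3)
m=(P[...,2]>178)&(P[...,2]<205)&(vv<330)&(uu>230)&(uu<320)
q=P[m];R=cv2.minAreaRect(q[:,:2].astype(np.float32));print(m.sum(),R)
h=m&(P[...,2]>193.5);q=P[h];print(h.sum(),q[:,2].mean(),np.percentile(q[:,2],[5,50,95]),cv2.minAreaRect(q[:,:2].astype(np.float32)))
q=P[m];b=s['eef_rot'][:,0];bar=np.array([-b[1],b[0]]);
# bar only top line
for lo,hi in [(-58,-27),(27,58)]:
    t=(q[:,:2]-[551.5,0])@bar; w=(q[:,:2]-[551.5,0])@b[:2]
    k=(t>lo)&(t<hi);print(lo,w[k].min(),w[k].max(),w[k].mean(),np.percentile(q[k,2],[50,98]))
dk=(t>-26)&(t<26);print('hub',w[dk].min(),w[dk].max())
print('ext',t.min(),t.max())
# hub dark pixel extents, ray on z=197
dark=(im.max(2)<95)&(uu>250)&(uu<300)&(vv>180)&(vv<258);ys,xs=np.where(dark);r=cv2.minAreaRect(np.c_[xs,ys].astype(np.float32));print(r,np.bincount(ys)[180:258])
E
```

```text
5373 ((551.325927734375, 0.27098846435546875), (25.946765899658203, 176.07955932617188), 47.74814224243164)
2065 195.8811199433208 [194.25475346 195.9816224  197.18809827] ((573.9312133789062, -19.831485748291016), (24.821481704711914, 107.51258087158203), 47.97191619873047)
-58 -5.349635065700697 5.1408222909777646 -0.11137192520544682 [187.92648641 189.65506401]
27 -5.581025000289745 5.272539224409651 -0.1816355197904658 [187.84481387 189.65954864]
hub -13.155012084214215 12.834235967285501
ext -88.38996243165195 87.68923156888329
((264.4003601074219, 201.00572204589844), (26.382553100585938, 56.63777160644531), 41.72951126098633) [ 0  0  0  0  7 14 15 20 31 32  5  1  0  0  0  0  0  0  0  0  0  0  0  0
  0  0  0  0  0  0  0  0  0  0  0  0  1  1  2  4  6  8  8  8  8  8  6  2
  1]
```

Emit:
arm_command([
  {"tx":0,"ty":0,"tz":-35,"turn":0,"grip":85},
  {"tx":0,"ty":0,"tz":-70,"turn":0,"grip":85},
  {"tx":0,"ty":0,"tz":-95,"turn":0,"grip":85},
  {"tx":0,"ty":0,"tz":-95,"turn":0,"grip":60},
  {"tx":0,"ty":0,"tz":-95,"turn":0,"grip":35},
  {"tx":0,"ty":0,"tz":-95,"turn":0,"grip":20},
  {"tx":0,"ty":0,"tz":-95,"turn":0,"grip":20},
  {"tx":0,"ty":0,"tz":-95,"turn":0,"grip":20},
  {"tx":0,"ty":0,"tz":-95,"turn":0,"grip":20},
  {"tx":0,"ty":0,"tz":-95,"turn":0,"grip":20},
])

```text
t: 3.85
tool_pos: [553.1, -0.1, 168.5]
eef_rot: [[-0.666, 0.004, 0.746], [-0.746, -0.0, -0.666], [-0.002, -1.0, 0.003]]
force: [-1.3, 0.9, 6.6]
finger_gap: 25.3
```

```bash
cat > st.py <<'E'
from h import *
s=env.sense();r=s['eef_rot'][:,0]
print('t%.2f'%s['t'],'pos',s['tool_pos'].round(2),'yaw %.2f'%np.degrees(np.arctan2(r[1],r[0])),'q',s['qpos'].round(3),'F',s['force'].round(2),'M',s['ft_torque'].round(3),'gap %.1f'%s['finger_gap'],'e6 %.2f'%s['effort'][5])
E
python3 st.py
```

```text
t3.85 pos [ 5.5312e+02 -5.0000e-02  1.6850e+02] yaw -131.79 q [-0.117  0.189 -0.275  1.103  0.    -2.529] F [-1.32  0.91  6.63] M [0.048 0.13  0.004] gap 25.3 e6 -0.01
```

Emit:
arm_command([
  {"tx":0,"ty":0,"tz":0,"turn":0,"grip":20},
  {"tx":0,"ty":0,"tz":-0.06,"turn":-0.05,"grip":20},
  {"tx":0,"ty":0,"tz":-0.19,"turn":-0.15,"grip":20},
  {"tx":0,"ty":0,"tz":-0.38,"turn":-0.3,"grip":20},
])

```text
t: 4.25
tool_pos: [553.1, -0.1, 168.1]
eef_rot: [[-0.859, 0.004, 0.512], [-0.512, -0.0, -0.859], [-0.003, -1.0, 0.002]]
force: [-1.0, -0.3, 5.8]
finger_gap: 24.8
```

```bash
python3 st.py
```

```text
t4.25 pos [ 5.5309e+02 -6.0000e-02  1.6810e+02] yaw -149.21 q [-0.117  0.189 -0.275  1.103  0.    -2.225] F [-1.01 -0.29  5.79] M [0.043 0.195 0.339] gap 24.8 e6 -0.79
```

Emit:
arm_command([
  {"tx":0,"ty":0,"tz":-0.15,"turn":-0.12,"grip":20},
  {"tx":0,"ty":0,"tz":-0.31,"turn":-0.24,"grip":20},
  {"tx":0,"ty":0,"tz":-0.46,"turn":-0.36,"grip":20},
  {"tx":0,"ty":0,"tz":-0.61,"turn":-0.48,"grip":20},
  {"tx":0,"ty":0,"tz":-0.76,"turn":-0.6,"grip":20},
  {"tx":0,"ty":0,"tz":-0.92,"turn":-0.72,"grip":20},
  {"tx":0,"ty":0,"tz":-1.07,"turn":-0.84,"grip":20},
  {"tx":0,"ty":0,"tz":-1.22,"turn":-0.96,"grip":20},
  {"tx":0,"ty":0,"tz":-1.38,"turn":-1.08,"grip":20},
  {"tx":0,"ty":0,"tz":-1.53,"turn":-1.2,"grip":20},
  {"tx":0,"ty":0,"tz":-1.68,"turn":-1.32,"grip":20},
  {"tx":0,"ty":0,"tz":-1.81,"turn":-1.42,"grip":20},
])

```text
t: 5.45
tool_pos: [553.1, -0.1, 166.3]
eef_rot: [[-0.636, 0.004, -0.772], [0.772, -0.0, -0.636], [-0.003, -1.0, -0.003]]
force: [-0.7, 0.4, 6.1]
finger_gap: 24.8
```

```bash
python3 st.py;  python3 - <<'E'
from h import *
s,c=cap('wrist');save(c,'wrist2.png')
E
```

```text
t5.45 pos [ 5.5305e+02 -8.0000e-02  1.6633e+02] yaw 129.48 q [-0.117  0.191 -0.277  1.099 -0.    -0.806] F [-0.73  0.43  6.09] M [0.027 0.259 0.375] gap 24.8 e6 -0.22
```

View pics/wrist2.png

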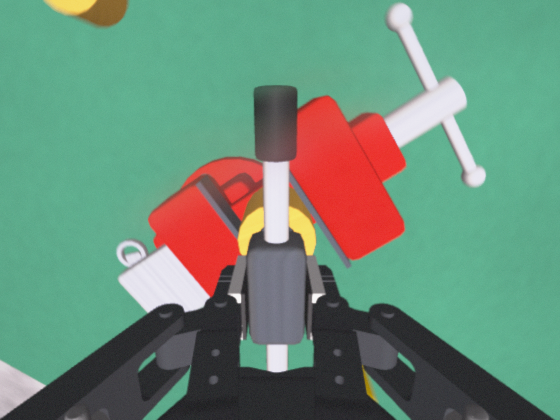

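Emit:
arm_command([
  {"tx":0,"ty":0,"tz":-0.15,"turn":-0.12,"grip":20},
  {"tx":0,"ty":0,"tz":-0.31,"turn":-0.24,"grip":20},
  {"tx":0,"ty":0,"tz":-0.46,"turn":-0.36,"grip":20},
  {"tx":0,"ty":0,"tz":-0.61,"turn":-0.48,"grip":20},
  {"tx":0,"ty":0,"tz":-0.76,"turn":-0.6,"grip":20},
  {"tx":0,"ty":0,"tz":-0.92,"turn":-0.72,"grip":20},
  {"tx":0,"ty":0,"tz":-1.07,"turn":-0.84,"grip":20},
  {"tx":0,"ty":0,"tz":-1.22,"turn":-0.96,"grip":20},
  {"tx":0,"ty":0,"tz":-1.38,"turn":-1.08,"grip":20},
  {"tx":0,"ty":0,"tz":-1.53,"turn":-1.2,"grip":20},
  {"tx":0,"ty":0,"tz":-1.68,"turn":-1.32,"grip":20},
  {"tx":0,"ty":0,"tz":-1.81,"turn":-1.42,"grip":20},
])

```text
t: 6.7
tool_pos: [553.0, -0.0, 164.5]
eef_rot: [[0.668, 0.004, -0.745], [0.745, -0.0, 0.668], [0.002, -1.0, -0.003]]
force: [-1.3, 0.1, 5.9]
finger_gap: 24.9
```

Emit:
arm_command([
  {"tx":0,"ty":0,"tz":0,"turn":0,"grip":20},
  {"tx":0,"ty":0,"tz":0,"turn":0,"grip":20},
  {"tx":0,"ty":0,"tz":0,"turn":0,"grip":20},
  {"tx":0,"ty":0,"tz":0,"turn":0,"grip":20},
  {"tx":0,"ty":0,"tz":0,"turn":0,"grip":20},
  {"tx":0,"ty":0,"tz":0,"turn":0,"grip":20},
])

```text
t: 7.3
tool_pos: [553.0, 0.0, 164.5]
eef_rot: [[0.665, 0.004, -0.747], [0.747, -0.0, 0.665], [0.002, -1.0, -0.003]]
force: [-0.5, 1.4, 5.9]
finger_gap: 25.4
```

```bash
python3 st.py
```

```text
t7.30 pos [5.5303e+02 2.0000e-02 1.6450e+02] yaw 48.31 q [-0.117  0.192 -0.28   1.095  0.     0.611] F [-0.48  1.39  5.85] M [0.076 0.292 0.075] gap 25.4 e6 0.04
```

Emit:
arm_command([
  {"tx":0,"ty":0,"tz":0.17,"turn":0.13,"grip":20},
  {"tx":0,"ty":0,"tz":0.33,"turn":0.26,"grip":20},
  {"tx":0,"ty":0,"tz":0.5,"turn":0.39,"grip":20},
  {"tx":0,"ty":0,"tz":0.66,"turn":0.52,"grip":20},
  {"tx":0,"ty":0,"tz":0.83,"turn":0.65,"grip":20},
  {"tx":0,"ty":0,"tz":0.99,"turn":0.78,"grip":20},
  {"tx":0,"ty":0,"tz":1.16,"turn":0.91,"grip":20},
  {"tx":0,"ty":0,"tz":1.32,"turn":1.04,"grip":20},
  {"tx":0,"ty":0,"tz":1.49,"turn":1.17,"grip":20},
  {"tx":0,"ty":0,"tz":1.66,"turn":1.3,"grip":20},
  {"tx":0,"ty":0,"tz":1.82,"turn":1.43,"grip":20},
  {"tx":0,"ty":0,"tz":2.0,"turn":1.57,"grip":20},
])

```text
t: 8.5
tool_pos: [553.0, -0.1, 166.5]
eef_rot: [[-0.749, 0.004, -0.663], [0.663, -0.0, -0.749], [-0.003, -1.0, -0.002]]
force: [-0.6, 1.0, 6.8]
finger_gap: 25.1
```

Emit:
arm_command([
  {"tx":0,"ty":0,"tz":0,"turn":0,"grip":20},
  {"tx":0,"ty":0,"tz":0,"turn":0,"grip":20},
  {"tx":0,"ty":0,"tz":0,"turn":0,"grip":20},
  {"tx":0,"ty":0,"tz":0,"turn":0,"grip":20},
  {"tx":0,"ty":0,"tz":0,"turn":0,"grip":20},
  {"tx":0,"ty":0,"tz":0,"turn":0,"grip":20},
])

```text
t: 9.1
tool_pos: [553.1, -0.1, 166.5]
eef_rot: [[-0.746, 0.004, -0.666], [0.666, -0.0, -0.746], [-0.003, -1.0, -0.002]]
force: [-0.6, 0.7, 7.0]
finger_gap: 25.0
```

```bash
python3 st.py
```

```text
t9.10 pos [ 5.5306e+02 -9.0000e-02  1.6651e+02] yaw 138.26 q [-0.117  0.191 -0.277  1.099  0.    -0.959] F [-0.57  0.7   7.01] M [0.019 0.254 0.023] gap 25.0 e6 0.04
```

Emit:
arm_command([
  {"tx":0,"ty":0,"tz":-0.17,"turn":-0.13,"grip":20},
  {"tx":0,"ty":0,"tz":-0.33,"turn":-0.26,"grip":20},
  {"tx":0,"ty":0,"tz":-0.5,"turn":-0.39,"grip":20},
  {"tx":0,"ty":0,"tz":-0.66,"turn":-0.52,"grip":20},
  {"tx":0,"ty":0,"tz":-0.83,"turn":-0.65,"grip":20},
  {"tx":0,"ty":0,"tz":-0.99,"turn":-0.78,"grip":20},
  {"tx":0,"ty":0,"tz":-1.16,"turn":-0.91,"grip":20},
  {"tx":0,"ty":0,"tz":-1.32,"turn":-1.04,"grip":20},
  {"tx":0,"ty":0,"tz":-1.49,"turn":-1.17,"grip":20},
  {"tx":0,"ty":0,"tz":-1.66,"turn":-1.3,"grip":20},
  {"tx":0,"ty":0,"tz":-1.82,"turn":-1.43,"grip":20},
  {"tx":0,"ty":0,"tz":-2.0,"turn":-1.57,"grip":20},
])

```text
t: 10.3
tool_pos: [553.0, -0.0, 164.5]
eef_rot: [[0.668, 0.004, -0.744], [0.744, -0.0, 0.668], [0.002, -1.0, -0.003]]
force: [-0.5, 0.1, 6.5]
finger_gap: 24.7
```

Emit:
arm_command([
  {"tx":0,"ty":0,"tz":-0.17,"turn":-0.13,"grip":20},
  {"tx":0,"ty":0,"tz":-0.33,"turn":-0.26,"grip":20},
  {"tx":0,"ty":0,"tz":-0.5,"turn":-0.39,"grip":20},
  {"tx":0,"ty":0,"tz":-0.66,"turn":-0.52,"grip":20},
  {"tx":0,"ty":0,"tz":-0.83,"turn":-0.65,"grip":20},
  {"tx":0,"ty":0,"tz":-0.99,"turn":-0.78,"grip":20},
  {"tx":0,"ty":0,"tz":-1.16,"turn":-0.91,"grip":20},
  {"tx":0,"ty":0,"tz":-1.32,"turn":-1.04,"grip":20},
  {"tx":0,"ty":0,"tz":-1.49,"turn":-1.17,"grip":20},
  {"tx":0,"ty":0,"tz":-1.66,"turn":-1.3,"grip":20},
  {"tx":0,"ty":0,"tz":-1.85,"turn":-1.45,"grip":20},
  {"tx":0,"ty":0,"tz":-2.04,"turn":-1.6,"grip":20},
])

```text
t: 11.5
tool_pos: [553.1, -0.0, 162.5]
eef_rot: [[0.724, 0.004, 0.69], [-0.69, -0.0, 0.724], [0.003, -1.0, 0.003]]
force: [-1.0, 1.0, 7.1]
finger_gap: 25.0
```

Emit:
arm_command([
  {"tx":0,"ty":0,"tz":0,"turn":0,"grip":20},
  {"tx":0,"ty":0,"tz":0,"turn":0,"grip":20},
  {"tx":0,"ty":0,"tz":0,"turn":0,"grip":20},
  {"tx":0,"ty":0,"tz":0,"turn":0,"grip":20},
  {"tx":0,"ty":0,"tz":0,"turn":0,"grip":20},
  {"tx":0,"ty":0,"tz":0,"turn":0,"grip":20},
])

```text
t: 12.1
tool_pos: [553.1, 0.0, 162.4]
eef_rot: [[0.727, 0.004, 0.687], [-0.687, 0.0, 0.727], [0.003, -1.0, 0.003]]
force: [-0.5, -0.5, 7.1]
finger_gap: 25.2
```

```bash
python3 st.py
```

```text
t12.10 pos [5.5310e+02 2.0000e-02 1.6245e+02] yaw -43.40 q [-1.170e-01  1.940e-01 -2.820e-01  1.091e+00  1.000e-03  2.211e+00] F [-0.51 -0.52  7.12] M [ 0.19   0.182 -0.067] gap 25.2 e6 -0.10
```

Quarter back (to ~0.505 turn) and rest.

Emit:
arm_command([
  {"tx":0,"ty":0,"tz":0.17,"turn":0.13,"grip":20},
  {"tx":0,"ty":0,"tz":0.33,"turn":0.26,"grip":20},
  {"tx":0,"ty":0,"tz":0.5,"turn":0.39,"grip":20},
  {"tx":0,"ty":0,"tz":0.66,"turn":0.52,"grip":20},
  {"tx":0,"ty":0,"tz":0.83,"turn":0.65,"grip":20},
  {"tx":0,"ty":0,"tz":0.99,"turn":0.78,"grip":20},
  {"tx":0,"ty":0,"tz":1.16,"turn":0.91,"grip":20},
  {"tx":0,"ty":0,"tz":1.32,"turn":1.04,"grip":20},
  {"tx":0,"ty":0,"tz":1.49,"turn":1.17,"grip":20},
  {"tx":0,"ty":0,"tz":1.66,"turn":1.3,"grip":20},
  {"tx":0,"ty":0,"tz":1.82,"turn":1.43,"grip":20},
  {"tx":0,"ty":0,"tz":2.04,"turn":1.6,"grip":20},
])

```text
t: 13.3
tool_pos: [553.0, 0.0, 164.4]
eef_rot: [[0.677, 0.004, -0.736], [0.736, 0.0, 0.677], [0.003, -1.0, -0.003]]
force: [0.3, 0.4, 6.3]
finger_gap: 25.4
```

Emit:
arm_command([
  {"tx":0,"ty":0,"tz":0,"turn":0,"grip":20},
  {"tx":0,"ty":0,"tz":0,"turn":0,"grip":20},
  {"tx":0,"ty":0,"tz":0,"turn":0,"grip":20},
  {"tx":0,"ty":0,"tz":0,"turn":0,"grip":20},
  {"tx":0,"ty":0,"tz":0,"turn":0,"grip":20},
  {"tx":0,"ty":0,"tz":0,"turn":0,"grip":20},
])

```text
t: 13.9
tool_pos: [553.1, -0.0, 164.5]
eef_rot: [[0.68, 0.004, -0.733], [0.733, -0.0, 0.68], [0.002, -1.0, -0.003]]
force: [-1.1, 0.3, 6.4]
finger_gap: 24.7
```

```bash
python3 st.py
```

```text
t13.90 pos [ 5.5305e+02 -2.0000e-02  1.6447e+02] yaw 47.17 q [-0.117  0.192 -0.28   1.095  0.     0.631] F [-1.14  0.32  6.35] M [0.07  0.213 0.015] gap 24.7 e6 0.07
```

Emit:
arm_command([
  {"tx":0,"ty":0,"tz":0,"turn":0,"grip":60},
  {"tx":0,"ty":0,"tz":0,"turn":0,"grip":70},
  {"tx":0,"ty":0,"tz":0,"turn":0,"grip":70},
  {"tx":0,"ty":0,"tz":0,"turn":0,"grip":70},
  {"tx":0,"ty":0,"tz":15,"turn":0,"grip":70},
  {"tx":0,"ty":0,"tz":40,"turn":0,"grip":70},
  {"tx":0,"ty":0,"tz":60,"turn":0,"grip":70},
  {"tx":0,"ty":0,"tz":60,"turn":0.14,"grip":70},
  {"tx":0,"ty":0,"tz":60,"turn":0.28,"grip":70},
  {"tx":0,"ty":0,"tz":60,"turn":0.42,"grip":70},
  {"tx":0,"ty":0,"tz":60,"turn":0.56,"grip":70},
  {"tx":0,"ty":0,"tz":60,"turn":0.7,"grip":70},
])

```text
t: 15.1
tool_pos: [551.4, 0.0, 222.0]
eef_rot: [[0.042, -0.0, -0.999], [0.999, 0.0, 0.042], [0.0, -1.0, 0.0]]
force: [0.0, 0.1, -0.6]
finger_gap: 70.0
```

Emit:
arm_command([
  {"tx":0,"ty":0,"tz":0,"turn":0.14,"grip":70},
  {"tx":0,"ty":0,"tz":0,"turn":0.28,"grip":70},
  {"tx":0,"ty":0,"tz":0,"turn":0.42,"grip":70},
  {"tx":0,"ty":0,"tz":0,"turn":0.56,"grip":70},
  {"tx":0,"ty":0,"tz":0,"turn":0.7,"grip":70},
  {"tx":0,"ty":0,"tz":0,"turn":0.84,"grip":70},
  {"tx":0,"ty":0,"tz":0,"turn":0.98,"grip":70},
  {"tx":0,"ty":0,"tz":0,"turn":1.12,"grip":70},
  {"tx":0,"ty":0,"tz":0,"turn":1.26,"grip":70},
  {"tx":0,"ty":0,"tz":0,"turn":1.4,"grip":70},
  {"tx":0,"ty":0,"tz":0,"turn":1.54,"grip":70},
  {"tx":0,"ty":0,"tz":0,"turn":1.68,"grip":70},
])

```text
t: 16.3
tool_pos: [551.4, 0.0, 222.0]
eef_rot: [[-0.998, -0.001, 0.067], [-0.067, 0.0, -0.998], [0.001, -1.0, -0.0]]
force: [-0.4, -1.0, 0.2]
finger_gap: 69.6
```

Emit:
arm_command([
  {"tx":0,"ty":0,"tz":0,"turn":0.14,"grip":70},
  {"tx":0,"ty":0,"tz":0,"turn":0.28,"grip":70},
  {"tx":0,"ty":0,"tz":0,"turn":0.42,"grip":70},
  {"tx":0,"ty":0,"tz":0,"turn":0.56,"grip":70},
  {"tx":0,"ty":0,"tz":0,"turn":0.7,"grip":70},
  {"tx":0,"ty":0,"tz":0,"turn":0.76,"grip":70},
  {"tx":0,"ty":0,"tz":0,"turn":0.76,"grip":70},
  {"tx":0,"ty":0,"tz":0,"turn":0.76,"grip":70},
])

```text
t: 17.1
tool_pos: [551.5, 0.0, 222.1]
eef_rot: [[-0.682, -0.0, 0.731], [-0.731, 0.0, -0.682], [0.0, -1.0, -0.0]]
force: [0.9, -0.3, -0.7]
finger_gap: 69.8
```

```bash
python3 st.py;  python3 - <<'E'
from h import *
s,c=cap('wrist');save(c,'wrist3.png')
E
```

```text
t17.10 pos [5.5145e+02 2.0000e-02 2.2213e+02] yaw -133.02 q [-0.117  0.152 -0.201  1.218 -0.    -2.508] F [ 0.92 -0.31 -0.68] M [-0.021  0.054  0.062] gap 69.8 e6 -0.01
```

View pics/wrist3.png

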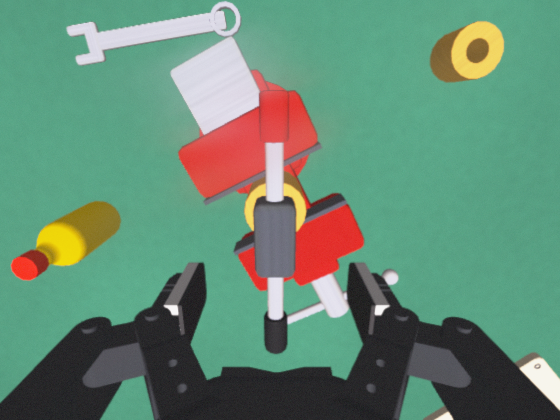

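Emit:
arm_command([
  {"tx":0,"ty":0,"tz":-30,"turn":0,"grip":70},
  {"tx":0,"ty":0,"tz":-58,"turn":0,"grip":70},
  {"tx":0,"ty":0,"tz":-58,"turn":0,"grip":50},
  {"tx":0,"ty":0,"tz":-58,"turn":0,"grip":30},
  {"tx":0,"ty":0,"tz":-58,"turn":0,"grip":20},
  {"tx":0,"ty":0,"tz":-58,"turn":0,"grip":20},
  {"tx":0,"ty":0,"tz":-58,"turn":0,"grip":20},
  {"tx":0,"ty":0,"tz":-58,"turn":0,"grip":20},
  {"tx":0,"ty":0,"tz":-58,"turn":0,"grip":20},
])

```text
t: 18.05
tool_pos: [553.0, 0.0, 166.1]
eef_rot: [[-0.681, 0.003, 0.732], [-0.732, -0.0, -0.681], [-0.002, -1.0, 0.003]]
force: [0.6, 1.5, 5.6]
finger_gap: 25.0
```

```bash
python3 st.py
```

```text
t18.05 pos [5.5299e+02 4.0000e-02 1.6610e+02] yaw -132.93 q [-0.117  0.191 -0.278  1.099  0.    -2.509] F [0.63 1.5  5.59] M [ 0.167  0.082 -0.052] gap 25.0 e6 0.03
```

Emit:
arm_command([
  {"tx":0,"ty":0,"tz":-0.17,"turn":-0.13,"grip":20},
  {"tx":0,"ty":0,"tz":-0.33,"turn":-0.26,"grip":20},
  {"tx":0,"ty":0,"tz":-0.5,"turn":-0.39,"grip":20},
  {"tx":0,"ty":0,"tz":-0.66,"turn":-0.52,"grip":20},
  {"tx":0,"ty":0,"tz":-0.83,"turn":-0.65,"grip":20},
  {"tx":0,"ty":0,"tz":-0.99,"turn":-0.78,"grip":20},
  {"tx":0,"ty":0,"tz":-1.16,"turn":-0.91,"grip":20},
  {"tx":0,"ty":0,"tz":-1.32,"turn":-1.04,"grip":20},
  {"tx":0,"ty":0,"tz":-1.49,"turn":-1.17,"grip":20},
  {"tx":0,"ty":0,"tz":-1.66,"turn":-1.3,"grip":20},
  {"tx":0,"ty":0,"tz":-1.82,"turn":-1.43,"grip":20},
  {"tx":0,"ty":0,"tz":-2.0,"turn":-1.57,"grip":20},
])

```text
t: 19.25
tool_pos: [553.2, 0.1, 164.2]
eef_rot: [[-0.73, 0.004, -0.684], [0.684, -0.0, -0.73], [-0.003, -1.0, -0.002]]
force: [0.2, 0.7, 6.4]
finger_gap: 25.2
```

Emit:
arm_command([
  {"tx":0,"ty":0,"tz":-0.13,"turn":-0.1,"grip":20},
  {"tx":0,"ty":0,"tz":-0.25,"turn":-0.2,"grip":20},
  {"tx":0,"ty":0,"tz":-0.38,"turn":-0.3,"grip":20},
  {"tx":0,"ty":0,"tz":-0.51,"turn":-0.4,"grip":20},
  {"tx":0,"ty":0,"tz":-0.64,"turn":-0.5,"grip":20},
  {"tx":0,"ty":0,"tz":-0.76,"turn":-0.6,"grip":20},
  {"tx":0,"ty":0,"tz":-0.83,"turn":-0.65,"grip":20},
  {"tx":0,"ty":0,"tz":-0.89,"turn":-0.7,"grip":20},
  {"tx":0,"ty":0,"tz":-0.94,"turn":-0.74,"grip":20},
  {"tx":0,"ty":0,"tz":-0.97,"turn":-0.76,"grip":20},
  {"tx":0,"ty":0,"tz":-0.99,"turn":-0.78,"grip":20},
])

```text
t: 20.35
tool_pos: [553.2, -0.0, 163.2]
eef_rot: [[-0.043, 0.004, -0.999], [0.999, -0.0, -0.043], [-0.0, -1.0, -0.004]]
force: [0.5, 1.0, 5.0]
finger_gap: 24.8
```

```bash
python3 st.py
```

```text
t20.35 pos [ 5.5321e+02 -4.0000e-02  1.6317e+02] yaw 92.44 q [-0.117  0.193 -0.281  1.092  0.    -0.16 ] F [0.46 1.05 5.01] M [0.087 0.047 0.388] gap 24.8 e6 0.21
```

Emit:
arm_command([
  {"tx":0,"ty":0,"tz":-0.06,"turn":-0.05,"grip":20},
  {"tx":0,"ty":0,"tz":-0.13,"turn":-0.1,"grip":20},
  {"tx":0,"ty":0,"tz":-0.19,"turn":-0.15,"grip":20},
  {"tx":0,"ty":0,"tz":-0.23,"turn":-0.18,"grip":20},
  {"tx":0,"ty":0,"tz":-0.25,"turn":-0.2,"grip":20},
  {"tx":0,"ty":0,"tz":-0.28,"turn":-0.22,"grip":20},
])

```text
t: 20.95
tool_pos: [553.2, -0.1, 162.9]
eef_rot: [[0.177, 0.004, -0.984], [0.984, -0.0, 0.177], [0.0, -1.0, -0.004]]
force: [0.2, 1.6, 5.8]
finger_gap: 25.3
```

```bash
cat > m.py <<'E'
from h import *
s=env.sense();r=s['eef_rot'][:,0];b=[env.sense()['ft_torque'][2] for _ in range(3)]
y=np.arctan2(r[1],r[0]);prog=((228.21-np.degrees(y)+ (0))%360)/360
print('t%.2f'%s['t'],'Mz %.3f'%s['ft_torque'][2],'yaw %.2f'%np.degrees(y),'z %.2f'%s['tool_pos'][2],'F',s['force'].round(1),'gap %.1f'%s['finger_gap'],'e6 %.2f'%s['effort'][5],'q6 %.4f'%s['qpos'][5])
E
python3 m.py
```

```text
t20.95 Mz 0.387 yaw 79.83 z 162.85 F [0.2 1.6 5.8] gap 25.3 e6 0.21 q6 0.0605
```

Emit:
arm_command([
  {"tx":0,"ty":0,"tz":-0.03,"turn":-0.02,"grip":20},
  {"tx":0,"ty":0,"tz":-0.05,"turn":-0.04,"grip":20},
])

```text
t: 21.15
tool_pos: [553.2, -0.1, 162.8]
eef_rot: [[0.216, 0.004, -0.976], [0.976, -0.0, 0.216], [0.0, -1.0, -0.004]]
force: [1.1, -0.5, 5.0]
finger_gap: 24.8
```

```bash
python3 m.py
```

```text
t21.15 Mz 0.289 yaw 77.54 z 162.82 F [ 1.1 -0.5  5. ] gap 24.8 e6 0.21 q6 0.1005
```

Emit:
arm_command([
  {"tx":0,"ty":0,"tz":-0.03,"turn":-0.02,"grip":20},
  {"tx":0,"ty":0,"tz":-0.05,"turn":-0.04,"grip":20},
])

```text
t: 21.35
tool_pos: [553.2, -0.1, 162.8]
eef_rot: [[0.255, 0.004, -0.967], [0.967, -0.0, 0.255], [0.001, -1.0, -0.004]]
force: [1.4, 0.7, 4.8]
finger_gap: 25.3
```

```bash
python3 m.py
```

```text
t21.35 Mz 0.329 yaw 75.25 z 162.75 F [1.4 0.7 4.8] gap 25.3 e6 0.21 q6 0.1405
```

Emit:
arm_command([
  {"tx":0,"ty":0,"tz":-0.03,"turn":-0.02,"grip":20},
  {"tx":0,"ty":0,"tz":-0.05,"turn":-0.04,"grip":20},
])

```text
t: 21.55
tool_pos: [553.2, -0.1, 162.7]
eef_rot: [[0.293, 0.004, -0.956], [0.956, -0.0, 0.293], [0.001, -1.0, -0.004]]
force: [0.1, 0.4, 6.8]
finger_gap: 24.6
```

```bash
python3 m.py
```

```text
t21.55 Mz 0.282 yaw 72.96 z 162.70 F [0.1 0.4 6.8] gap 24.6 e6 0.21 q6 0.1804
```

Emit:
arm_command([
  {"tx":0,"ty":0,"tz":-0.03,"turn":-0.02,"grip":20},
  {"tx":0,"ty":0,"tz":-0.05,"turn":-0.04,"grip":20},
])

```text
t: 21.75
tool_pos: [553.2, -0.1, 162.7]
eef_rot: [[0.331, 0.004, -0.944], [0.944, -0.0, 0.331], [0.001, -1.0, -0.004]]
force: [0.4, 0.9, 5.7]
finger_gap: 25.1
```

```bash
python3 m.py
```

```text
t21.75 Mz 0.285 yaw 70.66 z 162.68 F [0.4 0.9 5.7] gap 25.1 e6 0.21 q6 0.2204
```

Emit:
arm_command([
  {"tx":0,"ty":0,"tz":-0.03,"turn":-0.02,"grip":20},
  {"tx":0,"ty":0,"tz":-0.05,"turn":-0.04,"grip":20},
])

```text
t: 21.95
tool_pos: [553.2, -0.1, 162.6]
eef_rot: [[0.369, 0.004, -0.93], [0.93, -0.0, 0.369], [0.001, -1.0, -0.004]]
force: [0.7, 0.5, 6.7]
finger_gap: 25.3
```

```bash
python3 m.py
```

```text
t21.95 Mz 0.367 yaw 68.37 z 162.62 F [0.7 0.5 6.7] gap 25.3 e6 0.21 q6 0.2605
```

Emit:
arm_command([
  {"tx":0,"ty":0,"tz":-0.03,"turn":-0.02,"grip":20},
  {"tx":0,"ty":0,"tz":-0.05,"turn":-0.04,"grip":20},
])

```text
t: 22.15
tool_pos: [553.2, -0.1, 162.6]
eef_rot: [[0.405, 0.004, -0.914], [0.914, -0.0, 0.405], [0.001, -1.0, -0.004]]
force: [0.7, 1.4, 6.1]
finger_gap: 25.2
```

```bash
python3 m.py
```

```text
t22.15 Mz 0.381 yaw 66.08 z 162.56 F [0.7 1.4 6.1] gap 25.2 e6 0.21 q6 0.3004
```

Emit:
arm_command([
  {"tx":0,"ty":0,"tz":-0.03,"turn":-0.02,"grip":20},
  {"tx":0,"ty":0,"tz":-0.05,"turn":-0.04,"grip":20},
])

```text
t: 22.35
tool_pos: [553.2, -0.1, 162.5]
eef_rot: [[0.442, 0.004, -0.897], [0.897, -0.0, 0.442], [0.001, -1.0, -0.004]]
force: [0.8, 0.1, 5.3]
finger_gap: 24.8
```

```bash
python3 m.py
```

```text
t22.35 Mz 0.302 yaw 63.79 z 162.52 F [0.8 0.1 5.3] gap 24.8 e6 0.21 q6 0.3405
```

Emit:
arm_command([
  {"tx":0,"ty":0,"tz":-0.03,"turn":-0.02,"grip":20},
  {"tx":0,"ty":0,"tz":-0.05,"turn":-0.04,"grip":20},
])

```text
t: 22.55
tool_pos: [553.2, -0.1, 162.4]
eef_rot: [[0.477, 0.004, -0.879], [0.879, -0.0, 0.477], [0.001, -1.0, -0.003]]
force: [0.5, 0.5, 5.9]
finger_gap: 25.1
```

```bash
python3 m.py
```

```text
t22.55 Mz 0.323 yaw 61.50 z 162.44 F [0.5 0.5 5.9] gap 25.1 e6 0.21 q6 0.3804
```

Emit:
arm_command([
  {"tx":0,"ty":0,"tz":-0.03,"turn":-0.02,"grip":20},
  {"tx":0,"ty":0,"tz":-0.05,"turn":-0.04,"grip":20},
])

```text
t: 22.75
tool_pos: [553.2, -0.1, 162.4]
eef_rot: [[0.512, 0.004, -0.859], [0.859, -0.0, 0.512], [0.001, -1.0, -0.003]]
force: [1.4, -0.0, 5.4]
finger_gap: 25.2
```

```bash
python3 m.py
```

```text
t22.75 Mz 0.348 yaw 59.21 z 162.39 F [ 1.4 -0.   5.4] gap 25.2 e6 0.21 q6 0.4204
```

Emit:
arm_command([
  {"tx":0,"ty":0,"tz":-0.03,"turn":-0.02,"grip":20},
  {"tx":0,"ty":0,"tz":-0.05,"turn":-0.04,"grip":20},
])

```text
t: 22.95
tool_pos: [553.2, -0.1, 162.4]
eef_rot: [[0.546, 0.004, -0.838], [0.838, -0.0, 0.546], [0.002, -1.0, -0.003]]
force: [0.1, -0.3, 7.0]
finger_gap: 25.1
```

```bash
python3 m.py
```

```text
t22.95 Mz 0.371 yaw 56.91 z 162.36 F [ 0.1 -0.3  7. ] gap 25.1 e6 0.21 q6 0.4605
```

Emit:
arm_command([
  {"tx":0,"ty":0,"tz":-0.03,"turn":-0.02,"grip":20},
  {"tx":0,"ty":0,"tz":-0.05,"turn":-0.04,"grip":20},
])

```text
t: 23.15
tool_pos: [553.1, -0.1, 162.3]
eef_rot: [[0.579, 0.004, -0.815], [0.815, -0.001, 0.579], [0.002, -1.0, -0.003]]
force: [0.7, 0.5, 6.0]
finger_gap: 25.0
```

```bash
python3 m.py
```

```text
t23.15 Mz 0.335 yaw 54.62 z 162.30 F [0.7 0.5 6. ] gap 25.0 e6 0.21 q6 0.5005
```

Emit:
arm_command([
  {"tx":0,"ty":0,"tz":-0.03,"turn":-0.02,"grip":20},
  {"tx":0,"ty":0,"tz":-0.05,"turn":-0.04,"grip":20},
])

```text
t: 23.35
tool_pos: [553.2, -0.1, 162.3]
eef_rot: [[0.611, 0.004, -0.791], [0.791, -0.001, 0.611], [0.002, -1.0, -0.003]]
force: [0.9, 0.7, 5.5]
finger_gap: 25.2
```

```bash
python3 m.py
```

```text
t23.35 Mz 0.288 yaw 52.33 z 162.25 F [0.9 0.7 5.5] gap 25.2 e6 0.21 q6 0.5405
```

Emit:
arm_command([
  {"tx":0,"ty":0,"tz":-0.03,"turn":-0.02,"grip":20},
  {"tx":0,"ty":0,"tz":-0.05,"turn":-0.04,"grip":20},
])

```text
t: 23.55
tool_pos: [553.1, -0.1, 162.2]
eef_rot: [[0.642, 0.004, -0.766], [0.766, -0.001, 0.642], [0.002, -1.0, -0.003]]
force: [0.5, 0.5, 5.1]
finger_gap: 25.2
```

```bash
python3 m.py
```

```text
t23.55 Mz 0.334 yaw 50.04 z 162.21 F [0.5 0.5 5.1] gap 25.2 e6 0.21 q6 0.5804
```

Emit:
arm_command([
  {"tx":0,"ty":0,"tz":-0.03,"turn":-0.02,"grip":20},
  {"tx":0,"ty":0,"tz":-0.05,"turn":-0.04,"grip":20},
])

```text
t: 23.75
tool_pos: [553.1, -0.1, 162.2]
eef_rot: [[0.672, 0.004, -0.74], [0.74, -0.001, 0.672], [0.002, -1.0, -0.003]]
force: [0.5, -0.7, 5.6]
finger_gap: 24.8
```

```bash
python3 m.py
```

```text
t23.75 Mz 0.330 yaw 47.74 z 162.15 F [ 0.5 -0.7  5.6] gap 24.8 e6 0.21 q6 0.6205
```

Emit:
arm_command([
  {"tx":0,"ty":0,"tz":-0.03,"turn":-0.02,"grip":20},
  {"tx":0,"ty":0,"tz":-0.05,"turn":-0.04,"grip":20},
])

```text
t: 23.95
tool_pos: [553.1, -0.1, 162.1]
eef_rot: [[0.702, 0.004, -0.713], [0.713, -0.001, 0.702], [0.002, -1.0, -0.003]]
force: [0.7, 0.7, 5.9]
finger_gap: 25.3
```

```bash
python3 m.py
```

```text
t23.95 Mz 0.347 yaw 45.45 z 162.11 F [0.7 0.7 5.9] gap 25.3 e6 0.21 q6 0.6605
```

Emit:
arm_command([
  {"tx":0,"ty":0,"tz":-0.03,"turn":-0.02,"grip":20},
  {"tx":0,"ty":0,"tz":-0.05,"turn":-0.04,"grip":20},
])

```text
t: 24.15
tool_pos: [553.2, -0.2, 162.1]
eef_rot: [[0.729, 0.004, -0.684], [0.684, -0.001, 0.729], [0.002, -1.0, -0.003]]
force: [0.5, 0.4, 6.5]
finger_gap: 24.9
```

```bash
python3 m.py
```

```text
t24.15 Mz 0.352 yaw 43.16 z 162.08 F [0.5 0.4 6.5] gap 24.9 e6 0.21 q6 0.7005
```

Emit:
arm_command([
  {"tx":0,"ty":0,"tz":-0.03,"turn":-0.02,"grip":20},
  {"tx":0,"ty":0,"tz":-0.05,"turn":-0.04,"grip":20},
])

```text
t: 24.35
tool_pos: [553.1, -0.1, 162.0]
eef_rot: [[0.756, 0.004, -0.654], [0.654, -0.001, 0.756], [0.002, -1.0, -0.003]]
force: [0.1, -0.0, 6.7]
finger_gap: 25.0
```

```bash
python3 m.py
```

```text
t24.35 Mz 0.328 yaw 40.87 z 162.02 F [ 0.1 -0.   6.7] gap 25.0 e6 0.21 q6 0.7404
```

Emit:
arm_command([
  {"tx":0,"ty":0,"tz":-0.03,"turn":-0.02,"grip":20},
  {"tx":0,"ty":0,"tz":-0.05,"turn":-0.04,"grip":20},
])

```text
t: 24.55
tool_pos: [553.1, -0.2, 161.9]
eef_rot: [[0.782, 0.004, -0.624], [0.624, -0.001, 0.782], [0.002, -1.0, -0.003]]
force: [0.4, 0.7, 6.0]
finger_gap: 25.1
```

```bash
python3 m.py
```

```text
t24.55 Mz 0.368 yaw 38.58 z 161.93 F [0.4 0.7 6. ] gap 25.1 e6 0.21 q6 0.7804
```

Emit:
arm_command([
  {"tx":0,"ty":0,"tz":-0.03,"turn":-0.02,"grip":20},
  {"tx":0,"ty":0,"tz":-0.05,"turn":-0.04,"grip":20},
])

```text
t: 24.75
tool_pos: [553.1, -0.1, 161.9]
eef_rot: [[0.806, 0.004, -0.592], [0.592, -0.001, 0.806], [0.003, -1.0, -0.003]]
force: [0.2, 0.3, 5.5]
finger_gap: 24.9
```

```bash
python3 m.py
```

```text
t24.75 Mz 0.332 yaw 36.29 z 161.91 F [0.2 0.3 5.5] gap 24.9 e6 0.21 q6 0.8204
```

Emit:
arm_command([
  {"tx":0,"ty":0,"tz":-0.03,"turn":-0.02,"grip":20},
  {"tx":0,"ty":0,"tz":-0.05,"turn":-0.04,"grip":20},
])

```text
t: 24.95
tool_pos: [553.1, -0.2, 161.9]
eef_rot: [[0.828, 0.004, -0.56], [0.56, -0.001, 0.828], [0.003, -1.0, -0.003]]
force: [-0.0, -0.6, 6.4]
finger_gap: 25.1
```

```bash
python3 m.py
```

```text
t24.95 Mz 0.810 yaw 34.07 z 161.88 F [-0.  -0.6  6.4] gap 25.1 e6 0.70 q6 0.8592
```

Torque jumped from 0.35 to 0.81 N m (effort 0.21→0.70), so the tap is on the bottom. I'll release it and retreat.

Emit:
arm_command([
  {"tx":0,"ty":0,"tz":0,"turn":0,"grip":30},
  {"tx":0,"ty":0,"tz":0,"turn":0,"grip":50},
  {"tx":0,"ty":0,"tz":0,"turn":0,"grip":70},
  {"tx":0,"ty":0,"tz":0,"turn":0,"grip":70},
  {"tx":0,"ty":0,"tz":0,"turn":0,"grip":70},
  {"tx":0,"ty":0,"tz":15,"turn":0,"grip":70},
  {"tx":0,"ty":0,"tz":40,"turn":0,"grip":70},
  {"tx":0,"ty":0,"tz":80,"turn":0,"grip":70},
  {"tx":0,"ty":0,"tz":100,"turn":0,"grip":70},
  {"tx":0,"ty":0,"tz":100,"turn":0,"grip":70},
  {"tx":0,"ty":0,"tz":100,"turn":0,"grip":70},
])

```text
t: 26.05
tool_pos: [551.6, -0.0, 259.9]
eef_rot: [[0.829, 0.0, -0.559], [0.559, -0.0, 0.829], [0.0, -1.0, -0.0]]
force: [-0.1, 0.1, -0.2]
finger_gap: 69.9
```

```bash
python3 st.py;  python3 - <<'E'
from h import *
s,c=cap('wrist');save(c,'wrist4.png');s,c=cap('side');save(c,'side4.png')
E
```

```text
t26.05 pos [551.6   -0.   259.92] yaw 33.97 q [-0.117  0.132 -0.144  1.294 -0.     0.861] F [-0.09  0.11 -0.16] M [-0.087  0.042  0.022] gap 69.9 e6 -0.00
```

View pics/wrist4.png

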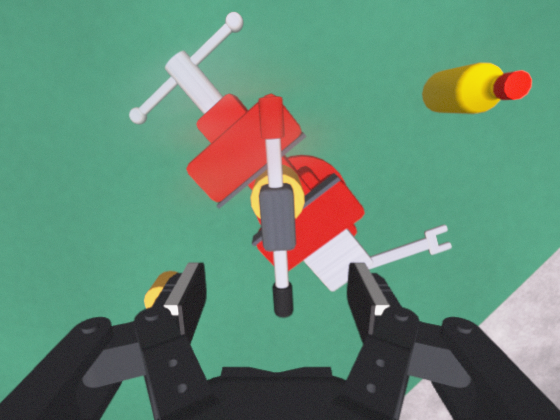

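View pics/side4.png

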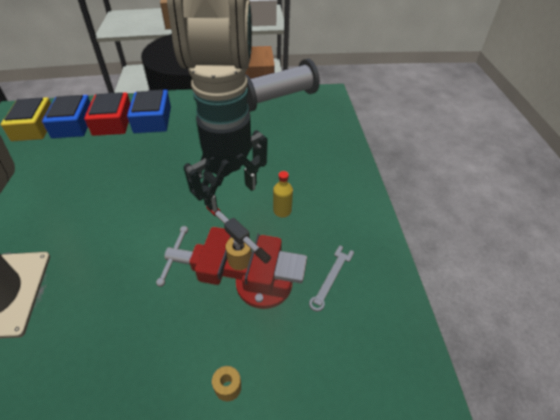

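```bash
cat > bar.py <<'E'
from h import *
s,c=cap('wrist')
K=np.array(c['camera_matrix']);k=float(c['k1']);uu,vv=np.meshgrid(np.arange(560),np.arange(420))
p=cv2.undistortPoints(np.stack([uu,vv],-1).reshape(-1,1,2).astype(float),K,np.array([k,0,0,0.]))[:,0]
T=camT(s,c);d=np.c_[p[:,0],-p[:,1],-np.ones(len(p))]*c['z_map'].reshape(-1,1)
P=(d@T[:3,:3].T+T[:3,3]).reshape(420,560,3)
m=(P[...,2]>170)&(P[...,2]<205)&(vv<330)&(uu>230)&(uu<320)
q=P[m];R=cv2.minAreaRect(q[:,:2].astype(np.float32));print(m.sum(),R)
r=s['eef_rot'][:,0];print('yaw',np.degrees(np.arctan2(r[1],r[0])))
v=cv2.fitLine(q[:,:2].astype(np.float32),cv2.DIST_HUBER,0,.01,.01).ravel();print('bar',np.degrees(np.arctan2(v[1],v[0])),v)
h=m&(np.abs(uu-276)<12)&(vv>195)&(vv<240);print('hub z',np.median(P[h][:,2]))
t=(q[:,:2]-v[2:])@v[:2]; lo=np.percentile
E
python3 bar.py; python3 st.py
```

```text
5089 ((552.2366333007812, 0.484100341796875), (25.985044479370117, 176.21498107910156), 37.281612396240234)
yaw 33.97448141501348
bar -52.4509 [  0.60944104  -0.79283136 545.90533      8.828784  ]
hub z 187.87114178863584
t26.20 pos [5.5034e+02 1.4000e-01 2.5804e+02] yaw 33.98 q [-0.117  0.134 -0.146  1.294 -0.     0.861] F [-0.27 -0.4  -0.63] M [-0.016 -0.034  0.036] gap 69.9 e6 -0.00
```

```bash
python3 bar.py; python3 -c "
from h import *
print(env.job_done())"; python3 st.py
```

```text
5092 ((552.0320434570312, 0.7383804321289062), (25.97888946533203, 175.64175415039062), 37.549049377441406)
yaw 33.97554664109954
bar -52.412136 [  0.6099773  -0.7924189 545.94086     8.793704 ]
hub z 187.82568651387203
the job is handed in; nothing more can be done
None
the job is handed in; nothing more can be done
```

I gripped the wrench by its hub and turned it about the tap axis. The turns from the start were 0.50 forward, back to 0.25, forward to 0.76, and back to 0.50. I rested about 0.6 s at each reversal. Then I let go, took a fresh grip half a turn round, and fed it forward in small steps until it came up solid.

- **Bottom:** At about 1.04 turns the wrist moment jumped from the steady 0.35 N m to 0.81 N m, below the 1.5 N m snap limit. I stopped there, let go, lifted clear and handed in at about 26 s.
- **Last checks:** The arm was about 65 mm clear of the wrench with near-zero force readings. Two bar measurements 0.15 s or less apart agreed to about 0.3°, so it was lying still. The hub top measured about 187.9 mm, which fits a bottomed tap. The bystanders looked unmoved in the last side view.
- **One disagreement:** After release the bar lay about 3.4° behind the gripper's final angle. The tap's twist springing back explains about 2.3° of that; the rest may be slip in the grip. Even at worst this is inside the 7.2° allowed, but I did not re-seat it.

No verdict was reported when I handed in.

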